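Make the wash basin safe before the water comes back on

TASK

The water is off at the main and is about to come back on, but both lever taps of the wash basin were left open and its swivel spout is swung aside to the left. Push the spout round until its outlet is over the drain, and push both tap levers fully shut (straight out to the sides). Do it gently with a fingertip, without taking hold of anything, and leave everything else on the basin and the counter where it stands.

Things in the scene. Friction and masses are not known exactly. Their poses are not given: they have to be found in the camera images.
- basin: White ceramic counter-top wash basin, 400 (x) x 500 (y) x 130 mm high, fixed. Origin: centre of its underside, on the counter. Its x axis points to the back (away from the robot), y to the left as seen by the robot, z up. The rim and the flat tap ledge along its back (128 mm deep) are 130 mm high; the open bowl in front of the ledge is about 240 x 410 mm inside, its floor 22 mm high. On the ledge in a row along y, all chromed metal: left tap, spout, right tap.
- drain (a point): Centre of the round 64 mm metal waste in the bowl floor, 35 mm in front of the basin's origin and 24 mm above the counter.
- spout_pivot (a point): On the upright swivel axis of the spout, at the height of the middle of its level tube (255 mm above the counter); fixed on the basin, 130 mm behind its origin.
- spout_outlet (a point): Middle of the lower mouth of the spout, 165 mm from the swivel axis and 31 mm below the middle of the level tube. The spout is a 21 mm round tube: it rises from the ledge, runs level from 20 to 150 mm from the axis, then turns down. The tube passes (underside) 48 mm above the tops of the tap hubs.
- spout (a joint): Swivel angle of the spout: 0 = pointing straight to the front of the basin (outlet over the drain), positive = swung to the robot's left, 1.57 = along the ledge over the left tap. No stop or detent in the middle; it stays where it is left; about 3 N at 115 mm from the axis moves it.
- tap_left (a joint): Left tap's turning angle: 0 = shut (arm points straight out to the left (basin +y) along the ledge, hard stop there), growing as the arm swings towards the robot's side of the basin; 1.57 = fully open (arm points to the front of the basin, hard stop). It stays where it is left; about 4 N at 55 mm from the axis moves it.
- tap_left_pivot (a point): On the upright axis of the left tap at the mid-height of its lever arm (182 mm above the counter, 52 mm above the ledge), 115 mm to the left of the spout's axis; fixed on the basin.
- tap_left_tip (a point): Free end of the left tap's lever arm at mid-height, 85 mm from the axis. The arm is a level bar 13 mm wide and 14 mm high (17 mm round at the end), from a 35 mm round hub whose top is 14 mm above the middle of the arm; the space between arm and ledge is open (45 mm).
- tap_right (a joint): Right tap's turning angle: 0 = shut (arm points straight out to the right (basin -y) along the ledge, hard stop there), growing as the arm swings towards the robot's side of the basin; 1.57 = fully open (arm points to the front of the basin, hard stop). It stays where it is left; about 4 N at 55 mm from the axis moves it.
- tap_right_pivot (a point): As for the left tap: axis of the right tap at the mid-height of its lever arm, 115 mm to the right of the spout's axis.
- tap_right_tip (a point): As for the left tap: free end of the right tap's lever arm, 85 mm from the axis.
- nail_brush_mid (a point): Loose wooden nail brush, 36 x 88 x 27 mm, lying on the ledge behind a tap: its centre; it is to stay where it is.
- cream_jar_mid (a point): Loose low plastic jar, 52 mm across, 42 mm high, standing on the ledge behind a tap: its centre; it is to stay where it is.
- mug_mid (a point): Loose blue mug, 80 mm across, 88 mm high, standing in the bowl right of the drain: its centre; it is to stay where it is.
- soap_bottle_mid (a point): Loose amber soap bottle with pump, 64 mm across, 182 mm high, on the counter beside the basin: its centre; it is to stay where it is.
- tumbler_mid (a point): Loose glass tumbler, 72 mm across, 100 mm high, on the counter beside the basin: its centre; it is to stay where it is.
- coffee_tin_mid (a point): Loose plain metal tin, 86 mm across, 130 mm high, on the counter beside the basin: its centre; it is to stay where it is.
- towel_roll_mid (a point): Loose paper towel roll standing upright, 110 mm across, 215 mm high, on the counter left of the basin: its centre; it is to stay where it is.

How it is judged:
At the end, for the whole second after the job is handed in: Both tap levers within 0.12 rad (7 degrees) of shut, the spout at rest with its outlet within 30 mm (seen from above) of the middle of the drain, and none of the seven loose things more than 30 mm from where it stood (value of joint each of tap_left, tap_right below 0.12 rad and horizontal distance between spout_outlet and drain below 0.03 m and velocity of joint spout between -0.05 and 0.05 rad/s and not (distance of any of nail_brush_mid, cream_jar_mid, mug_mid, soap_bottle_mid, tumbler_mid, coffee_tin_mid, towel_roll_mid from where it was at the start of the episode above 0.03 m)); the robot touches nothing.
It fails at once if a loose thing is lifted, carried or pushed more than 30 mm from its place (distance of any of nail_brush_mid, cream_jar_mid, mug_mid, soap_bottle_mid, tumbler_mid, coffee_tin_mid, towel_roll_mid from where it was at the start of the episode above 0.03 m).
It fails at once if a tap lever or the spout is forced (pushed with more than 40 N) (contact force between the fingers and tap_left above 40 N or contact force between the fingers and tap_right above 40 N or contact force between the fingers and spout above 40 N).
It fails at once if a tap lever or the spout is taken between the fingers instead of pushed ((contact force between the fingers and tap_left above 1 N and x of the grasp point in the frame of tap_left_tip between -0.007 and 0.007 m and y of the grasp point in the frame of tap_left_tip between -0.07 and 0.01 m and z of the grasp point in the frame of tap_left_tip between -0.015 and 0.015 m) or (contact force between the fingers and tap_right above 1 N and x of the grasp point in the frame of tap_right_tip between -0.007 and 0.007 m and y of the grasp point in the frame of tap_right_tip between -0.01 and 0.07 m and z of the grasp point in the frame of tap_right_tip between -0.015 and 0.015 m) or (contact force between the fingers and spout above 1 N and y of the grasp point in the frame of spout_outlet between -0.007 and 0.007 m and x of the grasp point in the frame of spout_outlet between -0.01 and 0.15 m and z of the grasp point in the frame of spout_outlet between 0 and 0.046 m)).
It also fails if it takes over 67 s, if anything falls off the work surface, if the arm or the gripper's body presses on something with over 40 N, if the wrist force passes 120 N, or if a joint passes its speed limit or range.

ROBOT

A 6-joint arm with a two-finger parallel gripper is mounted at the origin on the work surface. World frame = base frame: x ahead of the robot, y to its left, z up, the work surface at z = 0. Lengths are in m, angles in rad, forces in N, time in s.
With the tool pointing down it reaches from about 0.35 to 0.85 m from the base axis. Payload 8.1 kg.
Tool frame: the origin (TCP) lies midway between the tips of the shut fingers; the grasp point (between the pads) lies 19 mm behind it; z points along the fingers, y is the direction in which the jaws open and shut (so a half turn about z gives the same grasp; the last joint's range is limited). The gripper opens to 85 mm and grips with 20 to 120 N. Pads are 22 mm wide; open, the fingers measure 114 mm over their backs; the gripper's body (76 mm by 85 mm) begins 54 mm behind the grasp point. The pads swing forward as they close: fully open they stand 13 mm farther back than shut.
Start: joints at [-1.282, 0.13, 1.488, -0, 1.523, -0.085], TCP at [0.219, -0.559, 0.231] pointing down, gripper open.
Joint ranges: [-2.96, 2.96], [-0.89, 2.26], [0.02, 2.5], [-1.34, 4.48], [0, 2.73], [-2.66, 2.66]. Speed limits (rad/s): [2.39, 2.39, 2.79, 3.14, 3.14, 3.14].

INTERFACE

Orientations are given as [roll, pitch, yaw] about the fixed x, y, z axes, in that order (R = Rz(yaw) Ry(pitch) Rx(roll)).
In Python, from workcell import ctrl gives the robot as it stands.
- The arm moves only by the tool apply_moves, never from a script. Its argument "commands" is a list of rows, each an object with "offset": the shift along the tool's x, y, z in m, a list of three; "rotation": the turn, a rotation vector about the tool's x, y, z in degrees, a list of three; "jaw": the finger opening in m, from 0 to 0.0854. A call has 1 to 8 rows; each row is the pose to reach, as a shift and turn from the pose commanded when the call began, along the tool's axes at that moment; what a row does not reach only later rows make up. A row lasts 1/10 s, in which the tool goes at most 50 mm and 8.59 degrees, less where a joint would pass 70% of its speed; a pose out of reach is approached as far as the arm can. A call with a gripper value outside its range is refused whole. The fingers move at their own pace and stop on an object; "squeeze" is the grip in N (left out, the last holds). Time passes only in rows, so rows that repeat a pose let the fingers close. It gives the time, the measured TCP pose, the force and the opening at its end, in the units of the state.
- ctrl.read_state(): the state, without advancing time (a new reading comes with each control period).
- ctrl.get_image(name): name is "side" or "top" or "wrist"; returns a dict with "img" (480x640x3 uint8, red, green, blue), "range_z" (480x640 float32, m along the optical axis (not along the pixel's ray), 0 where there is no reading), "K" (3x3 intrinsics, pixels), "view" (4x4, takes a point from world to camera coordinates); the wrist camera has in their place "T_tool_cam" (4x4, takes a point from camera to tool coordinates, whose origin is the TCP and whose axes are the flange's). Camera axes: x right, y up, looking along -z (the intrinsics and any distortion apply to the point x, -y, -z); pixel columns grow to the right and rows downward; lengths in m; the calibration is good to about 2 mm. A picture is of the moment at which its call begins: read the wrist's pose just before it.
- ctrl.close_job(): hands the job in, once; it reports no verdict.
Trained networks look in the newest picture that a camera, given by its name, has taken for a name from the list of things; names that differ only in an ending like _2 or _b are one class to them, and where a whole thing is asked for, a point or a joint stands for the part that bears it (a point fixed in the world has none). Each returns a list of dicts, best first, with "p" (0 to 1); they miss things now and then, are a little off and sometimes report something else, mostly with a low value. They report only what shows in the picture. A call takes as long as a camera call.
- ctrl.spot_in(camera, name): "extent" ([left, top, right, bottom] in pixels, round what is visible of it).
- ctrl.place_of(camera, name): "location" ([row, column] in pixels: a listed point, or the origin of a listed thing).
The state is a dict: "time": time; "joint_positions": joint angles; "joint_vel": joint speeds; "tau": joint torques, N m; "tcp_pos": TCP position; "orientation": TCP orientation; "wrist_force": force on the tool from outside, world axes, zero at the start; "torque": the same for the moment, N m; "finger_gap": finger opening in m.
Only numpy, scipy, OpenCV 4.12 (cv2) and the standard library are available. Lean on these libraries where they do the work, as an engineer would, in place of code of your own. Each camera call takes 0.05 s, during which the arm holds its last target. There are 200 camera calls.

## Working session

There is one attempt and no reset: what is moved stays moved. The work goes in short steps, Python scripts to look and compute and a tool call to move; the robot and the scene stay as the last step left them, time stands still between calls to the robot, and variables do not carry over. Pictures are saved under pics/ and viewed, about 8 in all and at most 12, crops included, and the job is handed in when it is done.

Besides the shell and the picture viewer there is one more tool, called after "Emit:" by a JSON object that holds its "fn" and its "kwargs". apply_moves: Moves the arm, as the interface text tells. Its arguments: {"type":"object","properties":{"commands":{"type":"array","items":{"type":"object","properties":{"offset":{"type":"array","items":{"type":"number"}},"rotation":{"type":"array","items":{"type":"number"}},"jaw":{"type":"number"}}}},"squeeze":{"type":"number"}},"required":["commands"]}

```bash
mkdir -p pics
cat > h.py <<'E'
import numpy as np, cv2
from workcell import ctrl
NAMES="drain spout_pivot spout_outlet tap_left_pivot tap_left_tip tap_right_pivot tap_right_tip nail_brush_mid cream_jar_mid mug_mid soap_bottle_mid tumbler_mid coffee_tin_mid towel_roll_mid basin".split()
def cam(n):
    d=ctrl.get_image(n); d['C']=np.linalg.inv(d['view']) if 'view' in d else None; return d
def ray(d,row,col):
    K=d['K'];v=np.array([(col-K[0,2])/K[0,0],-(row-K[1,2])/K[1,1],-1.])
    return d['C'][:3,3], d['C'][:3,:3]@v   # point = o + range*dir
def tri(a,b):
    (o1,d1),(o2,d2)=a,b
    s=np.linalg.lstsq(np.c_[d1,-d2],o2-o1,rcond=None)[0]
    p,q=o1+s[0]*d1,o2+s[1]*d2
    return (p+q)/2,np.linalg.norm(p-q)
def proj(d,P):
    c=d['view']@np.r_[P,1];K=d['K']
    return K[0,0]*c[0]/-c[2]+K[0,2], K[1,1]*-c[1]/-c[2]+K[1,2]
E
python3 - <<'E'
from h import *
np.set_printoptions(precision=3,suppress=True)
D={n:cam(n) for n in('top','side')}
for n,d in D.items():
    cv2.imwrite(f'pics/{n}0.png',d['img'][:,:,::-1]); print(n,d['C'][:3,3],d['K'][0,0],[k for k in d])
for k in NAMES:
    R={}
    out=k
    for n,d in D.items():
        r=ctrl.place_of(n,k)
        if r:
            rc=r[0]['location']; R[n]=ray(d,*rc)
            z=d['range_z'][int(np.clip(rc[0],0,479)),int(np.clip(rc[1],0,639))]
            out+=f" {n} {np.round(rc)} p{r[0]['p']:.2f} surf{R[n][0]+z*R[n][1]}"
    if len(R)==2: p,e=tri(R['top'],R['side']); out+=f" TRI {p} err {e:.4f}"
    print(out)
print(ctrl.read_state())
E
```

```text
top [ 0.462 -0.025  1.177] 435.4422767554052 ['img', 'range_z', 'K', 'view', 'C']
side [-0.276 -1.129  1.205] 585.5498182799346 ['img', 'range_z', 'K', 'view', 'C']
drain top [290. 300.] p0.73 surf[0.436 0.067 0.025] side [280. 282.] p0.69 surf[0.439 0.057 0.023] TRI [0.439 0.065 0.017] err 0.0083
spout_pivot top [212. 296.] p0.70 surf[0.607 0.058 0.261]
spout_outlet top [216. 294.] p0.73 surf[0.6   0.061 0.261] side [357. 432.] p0.69 surf[ 0.541 -0.483  0.096] TRI [ 0.83  -0.015 -0.464] err 0.3760
tap_left_pivot top [213. 252.] p0.83 surf[0.616 0.165 0.195]
tap_left_tip top [251. 242.] p0.52 surf[0.541 0.222 0.029]
tap_right_pivot top [222. 345.] p0.56 surf[ 0.594 -0.049  0.195]
tap_right_tip top [253. 366.] p0.57 surf[ 0.525 -0.096  0.187]
nail_brush_mid top [195. 239.] p0.74 surf[0.667 0.204 0.159]
cream_jar_mid top [209. 367.] p0.68 surf[ 0.627 -0.101  0.171]
mug_mid top [306. 353.] p0.56 surf[ 0.397 -0.071  0.027]
soap_bottle_mid top [286. 512.] p0.89 surf[ 0.449 -0.439  0.134]
tumbler_mid top [239. 506.] p0.56 surf[ 0.57  -0.48   0.004] side [358. 430.] p0.66 surf[ 0.54 -0.48  0.09] TRI [ 0.565 -0.46   0.056] err 0.0003
coffee_tin_mid
towel_roll_mid top [230. 138.] p0.98 surf[0.576 0.419 0.218]
basin top [276. 297.] p0.94 surf[0.474 0.075 0.021] side [279. 292.] p0.90 surf[ 0.131 -0.486  0.557] TRI [ 0.479  0.074 -0.004] err 0.0112
{'time': 1.6, 'joint_positions': array([-1.282,  0.13 ,  1.488,  0.   ,  1.523, -0.085]), 'joint_vel': array([ 0.001,  0.   ,  0.001, -0.   , -0.002, -0.001]), 'tau': array([  0.   , -56.931, -50.085,  -0.   ,   0.001,  -0.   ]), 'tcp_pos': array([ 0.219, -0.559,  0.231]), 'orientation': array([ 3.142, -0.   ,  0.374]), 'wrist_force': array([0.155, 0.15 , 0.536]), 'torque': array([-0.023, -0.001, -0.04 ]), 'finger_gap': 0.0853620953927839}
```

```bash
python3 -c "
import cv2
a=cv2.imread('pics/top0.png')[130:370,80:580]
cv2.imwrite('pics/top0c.png',cv2.resize(a,None,fx=1.6,fy=1.6,interpolation=2))"
```

```text
(no output)
```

View pics/top0c.png

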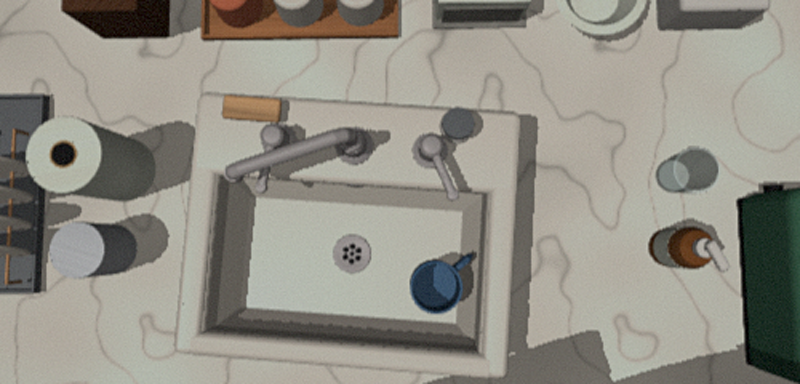

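View pics/side0.png

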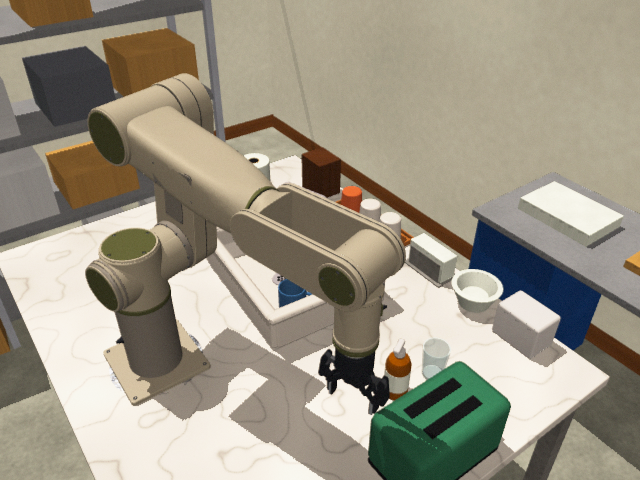

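The crop shows the spout running from crop (350,140) to (230,172), over the left lever. The left lever points forward, from hub (272,135) to (262,188), and the right lever runs from (430,147) to (455,195). The brush and the jar stand behind the taps. In the side view the arm hides the taps, so I measure from the top depth image.

```bash
cat >> h.py <<'E'
def cloud(d):
    K=d['K'];r,c=np.mgrid[:480,:640];z=d['range_z']
    P=np.stack([(c-K[0,2])/K[0,0]*z,-(r-K[1,2])/K[1,1]*z,-z],-1)
    P=P@d['C'][:3,:3].T+d['C'][:3,3]; P[z==0]=np.nan; return P
def fit(d):
    "basin pose, spout and tap angles, loose things from the top depth image"
    P=cloud(d).reshape(-1,3);P=P[~np.isnan(P[:,0])]
    b=P[(P[:,0]>.25)&(P[:,0]<.75)&(P[:,1]>-.22)&(P[:,1]<.36)]
    rim=b[(b[:,2]>.122)&(b[:,2]<.138)]
    (cx,cy),(w,h),a=cv2.minAreaRect(rim[:,:2].astype(np.float32))
    th=np.deg2rad((a+45)%90-45); R=np.array([[np.cos(th),-np.sin(th)],[np.sin(th),np.cos(th)]])
    o=np.array([cx,cy]); L=b.copy(); L[:,:2]=(b[:,:2]-o)@R
    return o,th,R,(w,h),L
E
python3 - <<'E'
from h import *
np.set_printoptions(precision=3,suppress=True)
d=cam('top'); o,th,R,wh,L=fit(d); print('basin',o,th,wh)
print('predicted world: drain',o+R@[-.035,0],'pivot',o+R@[.13,0],'TL',o+R@[.13,.115],'TR',o+R@[.13,-.115])
x,y,z=L.T
s=L[(z>.235)&(z<.285)]; print('spout n',len(s),s.min(0),s.max(0))
v=s[:,:2]-[.13,0]; 
m=np.hypot(*v.T)>.04; print('spout ang',np.median(np.arctan2(v[m,1],-v[m,0])),np.hypot(*v.T).max(), 'ztop',np.percentile(s[:,2],90))
for sg,n in((1,'L'),(-1,'R')):
    q=L[(z>.165)&(z<.2)&(abs(y-sg*.115)<.11)&(x<.17)]
    v=(q[:,:2]-[.13,sg*.115]); r=np.hypot(*v.T); hub=r<.02
    print(n,len(q),'hub mean',q[hub].mean(0) if hub.any() else None)
    m=(r>.035)&(r<.1); q=q[m];v=v[m]
    print('  angle from shut',np.median(np.arctan2(-v[:,0],sg*v[:,1])),len(q),q.min(0),q.max(0),r[m].max(),'ztop',np.median(q[:,2]))
q=L[(z>.14)&(x>.13)&(z<.2)&(np.minimum(abs(y-.115),abs(y+.115))>.0)]
for lo,hi in((.05,.25),(-.25,-.05)):
    k=q[(q[:,1]>lo)&(q[:,1]<hi)&(q[:,0]>.155)]; print('behind',len(k),k.min(0),k.max(0))
E
```

```text
basin [0.478 0.066] -0.07311722088617999 (0.4985167980194092, 0.3991832733154297)
predicted world: drain [0.443 0.069] pivot [0.608 0.057] TL [0.616 0.171] TR [ 0.599 -0.058]
spout n 839 [ 0.056 -0.011  0.236] [0.139 0.164 0.27 ]
spout ang 1.1659291683824944 0.17642270997759724 ztop 0.266687965731255
L 323 hub mean [0.128 0.113 0.192]
  angle from shut 1.4556806168598257 100 [0.047 0.115 0.18 ] [0.083 0.133 0.193] 0.08376082446722186 ztop 0.1886288867887183
R 606 hub mean [ 0.128 -0.115  0.193]
  angle from shut -0.4054919267272683 304 [ 0.054 -0.174  0.165] [ 0.169 -0.015  0.195] 0.09972781833699447 ztop 0.17599962480397957
behind 542 [0.155 0.113 0.145] [0.193 0.201 0.164]
behind 272 [ 0.155 -0.176  0.14 ] [ 0.19  -0.128  0.177]
```

Basin fit: 0.4985 x 0.399 m, origin (0.478, 0.066), yaw -0.073. This agrees with the network's drain and basin points. Spout ≈ 1.17 rad, left tap ≈ 1.46, right tap ≈ 1.03. I'll rise, shut the fingers and turn the tool so that its x axis is basin y and its y axis is basin x.

Emit:
{"fn": "apply_moves", "kwargs": {"commands": [{"offset": [0, 0, -0.05], "rotation": [0, 0, -8], "jaw": 0}, {"offset": [0, 0, -0.1], "rotation": [0, 0, -16], "jaw": 0}, {"offset": [0, 0, -0.12], "rotation": [0, 0, -24], "jaw": 0}, {"offset": [0.03, -0.03, -0.12], "rotation": [0, 0, -32], "jaw": 0}, {"offset": [0.06, -0.06, -0.12], "rotation": [0, 0, -40], "jaw": 0}, {"offset": [0.09, -0.09, -0.12], "rotation": [0, 0, -48], "jaw": 0}, {"offset": [0.12, -0.12, -0.12], "rotation": [0, 0, -56], "jaw": 0}, {"offset": [0.15, -0.15, -0.12], "rotation": [0, 0, -64.4], "jaw": 0}]}}

```text
time: 2.45
tcp_pos: [0.3043, -0.3626, 0.3514]
orientation: [3.141, 0.0, 1.503]
wrist_force: [0.9, 0.4, 0.9]
finger_gap: 0.0001
```

```bash
cat >> h.py <<'E'
O=np.array([.478,.066]);TH=-.0731;RB=np.array([[np.cos(TH),-np.sin(TH)],[np.sin(TH),np.cos(TH)]])
def st():
    s=ctrl.read_state(); l=RB.T@(s['tcp_pos'][:2]-O)
    print('t %.2f basin xy'%s['time'],l.round(4),'z',s['tcp_pos'][2].round(4),'rpy',s['orientation'].round(4),'F basin',(RB.T@s['wrist_force'][:2]).round(2),s['wrist_force'][2].round(2),'gap',round(s['finger_gap'],4),'q',s['joint_positions'].round(2))
E
python3 -c "from h import *;st()"
```

```text
t 2.45 basin xy [-0.1419 -0.4401] z 0.3514 rpy [3.1413e+00 3.0000e-04 1.5032e+00] F basin [0.9  0.42] 0.92 gap 0.0001 q [-0.98 -0.23  1.62  0.    1.75 -0.91]
```

Emit:
{"fn": "apply_moves", "kwargs": {"commands": [{"offset": [0.044, 0.021, 0], "jaw": 0}, {"offset": [0.088, 0.042, 0], "jaw": 0}, {"offset": [0.132, 0.063, 0], "jaw": 0}, {"offset": [0.176, 0.084, 0], "jaw": 0}, {"offset": [0.22, 0.105, 0], "jaw": 0}, {"offset": [0.264, 0.126, 0], "jaw": 0}, {"offset": [0.308, 0.147, 0], "jaw": 0}, {"offset": [0.352, 0.168, 0], "jaw": 0}]}}

```text
schema error: expected keys offset, rotation, jaw
```

Emit:
{"fn": "apply_moves", "kwargs": {"commands": [{"offset": [0.044, 0.021, 0], "jaw": 0}, {"offset": [0.088, 0.042, 0], "jaw": 0}, {"offset": [0.132, 0.063, 0], "jaw": 0}, {"offset": [0.176, 0.084, 0], "jaw": 0}, {"offset": [0.212, 0.1, 0], "jaw": 0}, {"offset": [0.212, 0.1, 0], "jaw": 0}, {"offset": [0.212, 0.1, 0.04], "jaw": 0}, {"offset": [0.212, 0.1, 0.04], "jaw": 0}]}}

```text
schema error: expected keys offset, rotation, jaw
```

Run:
```python
from h import *
st()
d=ctrl.get_image('wrist'); cv2.imwrite('pics/w1.png',d['img'][:,:,::-1]); print(d['T_tool_cam'].round(3))
```

```text
t 2.45 basin xy [-0.1419 -0.4401] z 0.3514 rpy [3.1413e+00 3.0000e-04 1.5032e+00] F basin [0.9  0.42] 0.92 gap 0.0001 q [-0.98 -0.23  1.62  0.    1.75 -0.91]
[[ 0.     0.958  0.288  0.075]
 [ 1.    -0.     0.    -0.001]
 [ 0.     0.288 -0.958 -0.143]
 [ 0.     0.     0.     1.   ]]
```

View pics/w1.png

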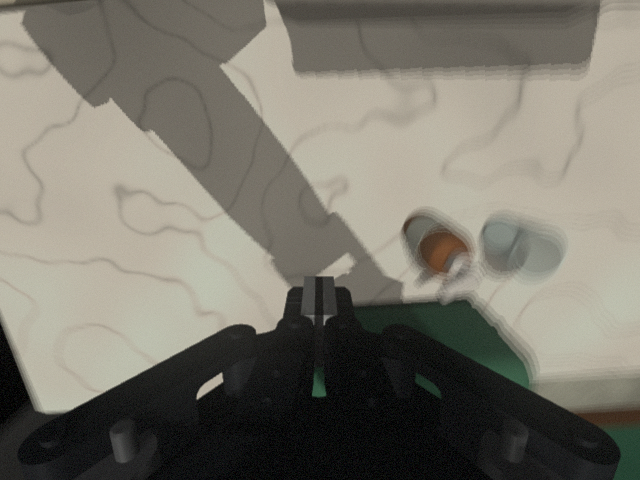

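The moves were refused because each row needs its "rotation" key. The wrist picture shows the shut fingertip at (320,290), with nothing near it but the counter and the bottle and tumbler, which are clear. Resending.

Emit:
{"fn": "apply_moves", "kwargs": {"commands": [{"offset": [0.044, 0.021, 0], "rotation": [0, 0, 0], "jaw": 0}, {"offset": [0.088, 0.042, 0], "rotation": [0, 0, 0], "jaw": 0}, {"offset": [0.132, 0.063, 0], "rotation": [0, 0, 0], "jaw": 0}, {"offset": [0.176, 0.084, 0], "rotation": [0, 0, 0], "jaw": 0}, {"offset": [0.22, 0.105, 0], "rotation": [0, 0, 0], "jaw": 0}, {"offset": [0.264, 0.126, 0], "rotation": [0, 0, 0], "jaw": 0}, {"offset": [0.308, 0.147, 0], "rotation": [0, 0, 0], "jaw": 0}, {"offset": [0.352, 0.168, 0], "rotation": [0, 0, 0], "jaw": 0}]}}

```text
time: 3.3
tcp_pos: [0.4979, -0.0233, 0.3516]
orientation: [3.141, 0.0, 1.498]
wrist_force: [-0.7, -1.0, 0.9]
finger_gap: 0.0003
```

Emit:
{"fn": "apply_moves", "kwargs": {"commands": [{"offset": [0.044, 0.021, 0], "rotation": [0, 0, 0], "jaw": 0}, {"offset": [0.088, 0.042, 0], "rotation": [0, 0, 0], "jaw": 0}, {"offset": [0.132, 0.063, 0], "rotation": [0, 0, 0], "jaw": 0}, {"offset": [0.176, 0.084, 0], "rotation": [0, 0, 0], "jaw": 0}, {"offset": [0.212, 0.1, 0], "rotation": [0, 0, 0], "jaw": 0}, {"offset": [0.212, 0.1, 0], "rotation": [0, 0, 0], "jaw": 0}, {"offset": [0.212, 0.1, 0.04], "rotation": [0, 0, 0], "jaw": 0}, {"offset": [0.212, 0.1, 0.04], "rotation": [0, 0, 0], "jaw": 0}]}}

```text
time: 4.1
tcp_pos: [0.61, 0.1783, 0.3048]
orientation: [-3.132, 0.003, 1.498]
wrist_force: [-0.5, -0.2, -2.2]
finger_gap: 0.0004
```

Run:
```python
from h import *
st(); s=ctrl.read_state()
d=ctrl.get_image('wrist'); cv2.imwrite('pics/w2.png',d['img'][:,:,::-1])
from scipy.spatial.transform import Rotation as Ro
T=np.eye(4);T[:3,:3]=Ro.from_euler('xyz',s['orientation']).as_matrix();T[:3,3]=s['tcp_pos'];d['C']=T@d['T_tool_cam']
P=cloud(d).reshape(-1,3);P=P[~np.isnan(P[:,0])];L=P.copy();L[:,:2]=(P[:,:2]-O)@RB
sp=L[(L[:,2]>.235)&(L[:,2]<.275)&(L[:,0]<.15)]
v=sp[:,:2]-[.13,0];r=np.hypot(*v.T);m=(r>.04)&(r<.15);a=np.arctan2(v[m,1],-v[m,0]);print('wrist: spout ang',np.percentile(a,[10,50,90]),m.sum(),'ztop',np.percentile(sp[m][:,2],95))
for n in('tap_left_tip','tap_left_pivot','spout_outlet','nail_brush_mid'):
    for q in ctrl.place_of('wrist',n)[:1]:
        o,dd=ray(d,*q['location']);h={'t':.182,'s':.224,'n':.144}[n[0]];p=o+dd*(h-o[2])/dd[2];print(n,q['p'],RB.T@(p[:2]-O))
```

```text
t 4.10 basin xy [0.1234 0.1216] z 0.3048 rpy [-3.1320e+00  2.9000e-03  1.4981e+00] F basin [-0.44 -0.22] -2.25 gap 0.0004 q [ 0.2   0.22  1.26 -0.    1.68  0.28]
wrist: spout ang [1.14695055 1.21874872 1.27591848] 3164 ztop 0.2658849762941069
tap_left_pivot 0.95 [0.13022086 0.11873616]
spout_outlet 0.57 [0.06697877 0.1536036 ]
nail_brush_mid 0.97 [0.17264759 0.15698555]
```

View pics/w2.png

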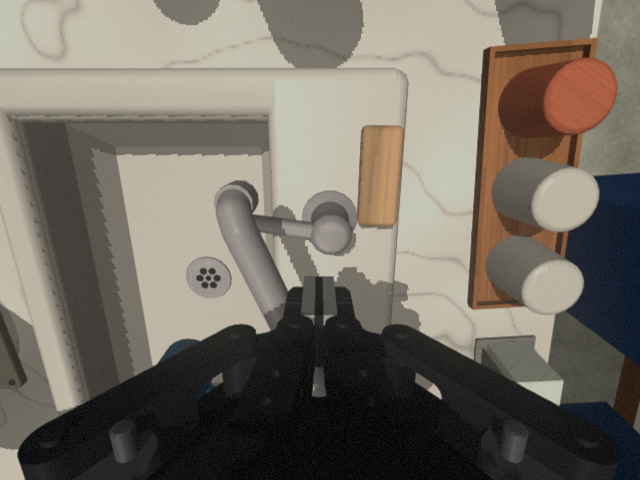

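The wrist view confirms the layout: spout outlet (235,200), left hub (330,230), brush (380,175). Spout ≈ 1.18 rad and tube top 0.266, as expected. Next I lower the finger beside the spout and work out the arc.

Emit:
{"fn": "apply_moves", "kwargs": {"commands": [{"offset": [0, 0, 0.03], "rotation": [0, 0, 0], "jaw": 0}, {"offset": [0, 0, 0.055], "rotation": [0, 0, 0], "jaw": 0}, {"offset": [0, 0, 0.079], "rotation": [0, 0, 0], "jaw": 0}, {"offset": [0, 0, 0.079], "rotation": [0, 0, 0], "jaw": 0}]}}

```text
time: 4.75
tcp_pos: [0.6111, 0.1782, 0.2298]
orientation: [-3.138, 0.001, 1.497]
wrist_force: [-0.3, 0.7, -0.9]
finger_gap: -0.0001
```

Run:
```python
from h import *
st()
p0=np.array([.126,.124])
for th in np.arange(1.2,-.01,-.075):
    s=.0105+.0145*np.sin(th)+.011*np.cos(th); p=np.array([.13,0])+.116*np.array([-np.cos(th),np.sin(th)])+s*np.array([np.sin(th),np.cos(th)])
    print('%.3f'%th,(p-p0)[::-1].round(3))
```

```text
t 4.75 basin xy [0.1246 0.1216] z 0.2298 rpy [-3.1375e+00  1.2000e-03  1.4972e+00] F basin [-0.38  0.66] -0.92 gap -0.0001 q [ 0.2   0.23  1.38 -0.    1.54  0.28]
1.200 [-0.006 -0.012]
1.125 [-0.007 -0.02 ]
1.050 [-0.009 -0.029]
0.975 [-0.012 -0.037]
0.900 [-0.015 -0.046]
0.825 [-0.019 -0.054]
0.750 [-0.024 -0.061]
0.675 [-0.03  -0.069]
0.600 [-0.036 -0.076]
0.525 [-0.042 -0.083]
0.450 [-0.049 -0.089]
0.375 [-0.057 -0.094]
0.300 [-0.066 -0.099]
0.225 [-0.074 -0.104]
0.150 [-0.083 -0.107]
0.075 [-0.093 -0.11 ]
0.000 [-0.102 -0.112]
```

Emit:
{"fn": "apply_moves", "kwargs": {"commands": [{"offset": [-0.004, -0.006, 0], "rotation": [0, 0, 0], "jaw": 0}, {"offset": [-0.006, -0.012, 0], "rotation": [0, 0, 0], "jaw": 0}, {"offset": [-0.007, -0.016, 0], "rotation": [0, 0, 0], "jaw": 0}, {"offset": [-0.007, -0.02, 0], "rotation": [0, 0, 0], "jaw": 0}, {"offset": [-0.009, -0.025, 0], "rotation": [0, 0, 0], "jaw": 0}, {"offset": [-0.009, -0.029, 0], "rotation": [0, 0, 0], "jaw": 0}, {"offset": [-0.011, -0.033, 0], "rotation": [0, 0, 0], "jaw": 0}, {"offset": [-0.012, -0.037, 0], "rotation": [0, 0, 0], "jaw": 0}]}}

```text
time: 5.55
tcp_pos: [0.5744, 0.1695, 0.2324]
orientation: [3.141, -0.0, 1.498]
wrist_force: [3.6, -0.4, 1.2]
finger_gap: -0.0001
```

Emit:
{"fn": "apply_moves", "kwargs": {"commands": [{"offset": [-0.003, -0.009, 0], "rotation": [0, 0, 0], "jaw": 0}, {"offset": [-0.007, -0.017, 0], "rotation": [0, 0, 0], "jaw": 0}, {"offset": [-0.012, -0.024, 0], "rotation": [0, 0, 0], "jaw": 0}, {"offset": [-0.018, -0.032, 0], "rotation": [0, 0, 0], "jaw": 0}, {"offset": [-0.024, -0.039, 0], "rotation": [0, 0, 0], "jaw": 0}, {"offset": [-0.03, -0.046, 0], "rotation": [0, 0, 0], "jaw": 0}, {"offset": [-0.037, -0.052, 0], "rotation": [0, 0, 0], "jaw": 0}, {"offset": [-0.045, -0.057, 0], "rotation": [0, 0, 0], "jaw": 0}]}}

```text
time: 6.35
tcp_pos: [0.5139, 0.1284, 0.2324]
orientation: [3.142, -0.0, 1.498]
wrist_force: [3.0, 1.2, 0.8]
finger_gap: -0.0003
```

Emit:
{"fn": "apply_moves", "kwargs": {"commands": [{"offset": [-0.009, -0.005, 0], "rotation": [0, 0, 0], "jaw": 0}, {"offset": [-0.017, -0.01, 0], "rotation": [0, 0, 0], "jaw": 0}, {"offset": [-0.022, -0.012, 0], "rotation": [0, 0, 0], "jaw": 0}, {"offset": [-0.026, -0.013, 0], "rotation": [0, 0, 0], "jaw": 0}, {"offset": [-0.031, -0.015, 0], "rotation": [0, 0, 0], "jaw": 0}, {"offset": [-0.036, -0.016, 0], "rotation": [0, 0, 0], "jaw": 0}, {"offset": [-0.036, -0.016, 0], "rotation": [0, 0, 0], "jaw": 0}]}}

```text
time: 7.05
tcp_pos: [0.4957, 0.0934, 0.2322]
orientation: [-3.141, 0.001, 1.497]
wrist_force: [0.0, 0.6, -0.8]
finger_gap: 0.0002
```

```bash
cat >> h.py <<'E'
def look(name):
    d=cam('top'); L=cloud(d).reshape(-1,3);L=L[~np.isnan(L[:,0])];L[:,:2]=(L[:,:2]-O)@RB
    L=L[(abs(L[:,0])<.21)&(abs(L[:,1])<.26)]
    v=L[:,:2]-[.13,0];r=np.hypot(*v.T);m=(L[:,2]>.25)&(L[:,2]<.272)&(r>.04)&(r<.17)
    a=np.arctan2(v[m,1],-v[m,0]);print('spout',np.percentile(a,[10,50,90]).round(3) if m.sum() else None,m.sum())
    for sg in(1,-1):
        v=L[:,:2]-[.13,sg*.115];r=np.hypot(*v.T);m=(L[:,2]>.178)&(L[:,2]<.197)&(r>.035)&(r<.087)&(v[:,0]<.015)
        a=np.arctan2(-v[m,0],sg*v[m,1]);print('tap',sg,np.percentile(a,[10,50,90]).round(3) if m.sum() else None,m.sum())
    im=d['img'][130:370,80:580,::-1]; cv2.imwrite(f'pics/{name}.png',cv2.resize(im,None,fx=1.6,fy=1.6))
E
python3 -c "
from h import *
st();look('t1')"
```

```text
t 7.05 basin xy [0.0156 0.0286] z 0.2322 rpy [-3.1410e+00  5.0000e-04  1.4973e+00] F basin [-0.01  0.59] -0.79 gap 0.0002 q [ 0.08 -0.13  1.75 -0.    1.53  0.16]
spout [-0.145 -0.094 -0.037] 34
tap 1 None 0
tap -1 [1.007 1.105 1.195] 135
```

View pics/t1.png

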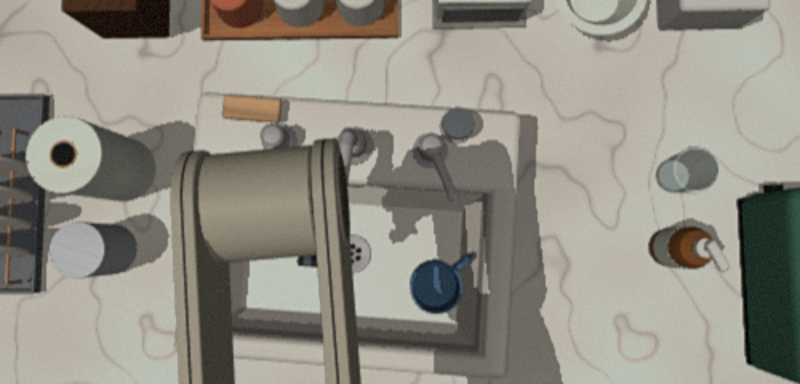

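The spout is near the middle; the arm hides its outlet, so I check it later. Next is the left tap: go to its inner side and lower.

Emit:
{"fn": "apply_moves", "kwargs": {"commands": [{"offset": [0.03, 0, 0], "rotation": [0, 0, 0], "jaw": 0}, {"offset": [0.056, 0.02, 0], "rotation": [0, 0, 0], "jaw": 0}, {"offset": [0.056, 0.054, 0], "rotation": [0, 0, 0], "jaw": 0}, {"offset": [0.056, 0.054, 0], "rotation": [0, 0, 0], "jaw": 0}, {"offset": [0.056, 0.054, 0.03], "rotation": [0, 0, 0], "jaw": 0}, {"offset": [0.056, 0.054, 0.05], "rotation": [0, 0, 0], "jaw": 0}, {"offset": [0.056, 0.054, 0.064], "rotation": [0, 0, 0], "jaw": 0}, {"offset": [0.056, 0.054, 0.064], "rotation": [0, 0, 0], "jaw": 0}]}}

```text
time: 7.9
tcp_pos: [0.5519, 0.1456, 0.1657]
orientation: [-3.137, 0.001, 1.498]
wrist_force: [-0.2, -1.0, 0.7]
finger_gap: 0.0004
```

Run:
```python
from h import *
st(); s=ctrl.read_state()
d=ctrl.get_image('wrist'); cv2.imwrite('pics/w3.png',d['img'][:,:,::-1])
p0=np.array([.07,.085])
for th in np.arange(1.5,-.01,-.1):
    h=.0065+.0145*np.cos(th)+.011*np.sin(th); p=np.array([.13,.115])+.06*np.array([-np.sin(th),np.cos(th)])-h*np.array([np.cos(th),np.sin(th)])
    print('%.2f'%th,(p-p0)[::-1].round(3))
```

```text
t 7.90 basin xy [0.0679 0.0848] z 0.1657 rpy [-3.1369e+00  1.3000e-03  1.4977e+00] F basin [-0.16 -1.04] 0.73 gap 0.0004 q [ 0.17  0.1   1.65 -0.    1.4   0.24]
1.50 [ 0.016 -0.001]
1.40 [ 0.021 -0.002]
1.30 [ 0.026 -0.003]
1.20 [ 0.031 -0.004]
1.10 [ 0.037 -0.004]
1.00 [ 0.043 -0.003]
0.90 [ 0.048 -0.002]
0.80 [ 0.054 -0.   ]
0.70 [0.06  0.002]
0.60 [0.066 0.006]
0.50 [0.071 0.01 ]
0.40 [0.076 0.014]
0.30 [0.08 0.02]
0.20 [0.084 0.026]
0.10 [0.088 0.032]
-0.00 [0.09  0.039]
```

View pics/w3.png

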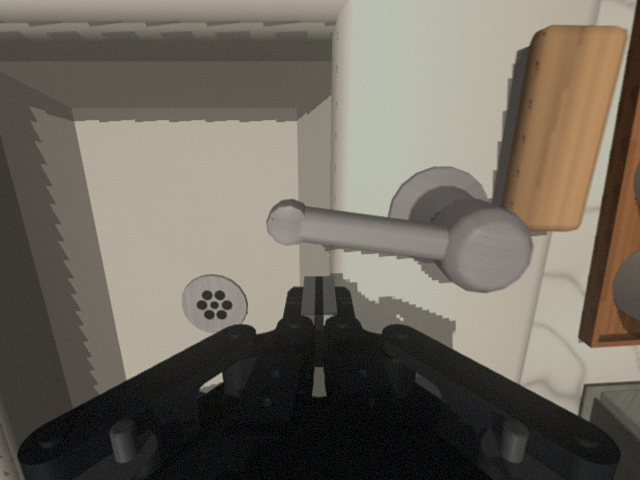

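The finger at (320,290) is on the inner side of the lever (tip (287,222), hub (487,245)), about 60 mm from the axis. Now I push along the arc.

Emit:
{"fn": "apply_moves", "kwargs": {"commands": [{"offset": [0.008, -0.001, 0], "rotation": [0, 0, 0], "jaw": 0}, {"offset": [0.016, -0.001, 0], "rotation": [0, 0, 0], "jaw": 0}, {"offset": [0.021, -0.002, 0], "rotation": [0, 0, 0], "jaw": 0}, {"offset": [0.026, -0.003, 0], "rotation": [0, 0, 0], "jaw": 0}, {"offset": [0.031, -0.004, 0], "rotation": [0, 0, 0], "jaw": 0}, {"offset": [0.037, -0.004, 0], "rotation": [0, 0, 0], "jaw": 0}, {"offset": [0.043, -0.003, 0], "rotation": [0, 0, 0], "jaw": 0}, {"offset": [0.048, -0.002, 0], "rotation": [0, 0, 0], "jaw": 0}]}}

```text
time: 8.75
tcp_pos: [0.5555, 0.1942, 0.1685]
orientation: [3.141, 0.001, 1.498]
wrist_force: [0.1, -5.5, 1.7]
finger_gap: -0.0
```

Emit:
{"fn": "apply_moves", "kwargs": {"commands": [{"offset": [0.006, 0.002, 0], "rotation": [0, 0, 0], "jaw": 0}, {"offset": [0.012, 0.004, 0], "rotation": [0, 0, 0], "jaw": 0}, {"offset": [0.018, 0.008, 0], "rotation": [0, 0, 0], "jaw": 0}, {"offset": [0.023, 0.012, 0], "rotation": [0, 0, 0], "jaw": 0}, {"offset": [0.028, 0.016, 0], "rotation": [0, 0, 0], "jaw": 0}, {"offset": [0.032, 0.022, 0], "rotation": [0, 0, 0], "jaw": 0}, {"offset": [0.034, 0.025, 0], "rotation": [0, 0, 0], "jaw": 0}, {"offset": [0.036, 0.028, 0], "rotation": [0, 0, 0], "jaw": 0}]}}

```text
time: 9.55
tcp_pos: [0.5855, 0.2281, 0.1678]
orientation: [-3.14, 0.0, 1.498]
wrist_force: [-3.0, -3.3, -0.8]
finger_gap: 0.0002
```

```bash
python3 -c "
from h import *
st()
d=ctrl.get_image('wrist'); cv2.imwrite('pics/w4.png',d['img'][:,:,::-1])"
```

```text
t 9.55 basin xy [0.0954 0.1696] z 0.1678 rpy [-3.1402e+00  3.0000e-04  1.4980e+00] F basin [-2.76 -3.52] -0.76 gap 0.0002 q [0.29 0.24 1.48 0.   1.42 0.36]
```

View pics/w4.png

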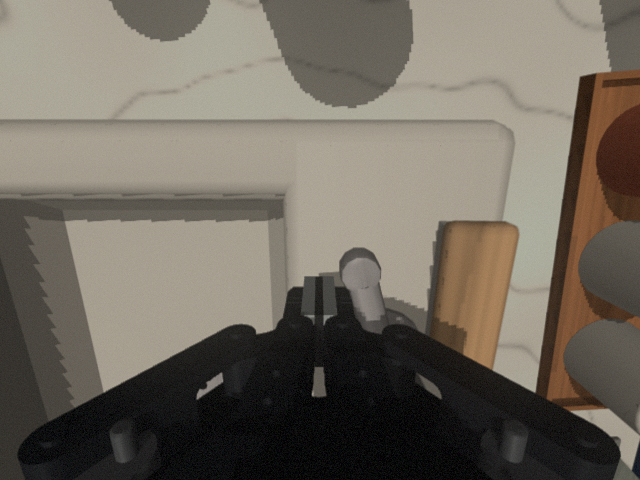

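The lever tip (360,268) is not fully over yet; it is still tilted about 0.3 rad. I push on straight back in small steps.

Emit:
{"fn": "apply_moves", "kwargs": {"commands": [{"offset": [0.003, 0.004, 0], "rotation": [0, 0, 0], "jaw": 0}, {"offset": [0.004, 0.008, 0], "rotation": [0, 0, 0], "jaw": 0}, {"offset": [0.005, 0.011, 0], "rotation": [0, 0, 0], "jaw": 0}, {"offset": [0.005, 0.014, 0], "rotation": [0, 0, 0], "jaw": 0}, {"offset": [0.005, 0.014, 0], "rotation": [0, 0, 0], "jaw": 0}]}}

```text
time: 10.1
tcp_pos: [0.6005, 0.2323, 0.1682]
orientation: [3.141, -0.001, 1.498]
wrist_force: [-2.8, 0.9, -1.7]
finger_gap: 0.0001
```

```bash
python3 -c "
from h import *
st()"
```

```text
t 10.10 basin xy [0.1101 0.1748] z 0.1682 rpy [ 3.1415e+00 -8.0000e-04  1.4979e+00] F basin [-2.87  0.7 ] -1.7 gap 0.0001 q [0.29 0.28 1.43 0.   1.43 0.36]
```

Emit:
{"fn": "apply_moves", "kwargs": {"commands": [{"offset": [0, 0.002, 0], "rotation": [0, 0, 0], "jaw": 0}, {"offset": [0, 0.003, 0], "rotation": [0, 0, 0], "jaw": 0}, {"offset": [0, 0.003, 0], "rotation": [0, 0, 0], "jaw": 0}]}}

```text
time: 10.4
tcp_pos: [0.6025, 0.2323, 0.1682]
orientation: [-3.14, -0.001, 1.498]
wrist_force: [-6.1, 2.3, -0.8]
finger_gap: -0.0001
```

```bash
python3 -c "
from h import *
st();look('t2')
d=ctrl.get_image('wrist'); cv2.imwrite('pics/w5.png',d['img'][150:450,200:500,::-1])"
```

```text
t 10.40 basin xy [0.1121 0.175 ] z 0.1682 rpy [-3.1401e+00 -7.0000e-04  1.4983e+00] F basin [-6.26  1.88] -0.83 gap -0.0001 q [0.29 0.29 1.42 0.   1.43 0.36]
spout [-0.028  0.061  0.165] 630
tap 1 [-0.113  0.07   0.436] 67
tap -1 [1.008 1.104 1.198] 135
```

View pics/w5.png

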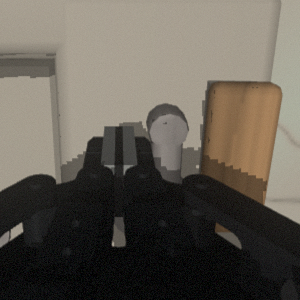

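Emit:
{"fn": "apply_moves", "kwargs": {"commands": [{"offset": [0, 0.001, 0], "rotation": [0, 0, 0], "jaw": 0}, {"offset": [0, 0.001, 0], "rotation": [0, 0, 0], "jaw": 0}]}}

```text
time: 10.7
tcp_pos: [0.6027, 0.2323, 0.1681]
orientation: [-3.138, -0.0, 1.499]
wrist_force: [-10.8, 2.7, 2.3]
finger_gap: -0.0
```

The force rises without motion, so the left lever is on its stop. I back off, rise above the spout and cross to the right tap.

Emit:
{"fn": "apply_moves", "kwargs": {"commands": [{"offset": [0, -0.03, 0], "rotation": [0, 0, 0], "jaw": 0}, {"offset": [0, -0.04, 0], "rotation": [0, 0, 0], "jaw": 0}, {"offset": [0, -0.05, -0.045], "rotation": [0, 0, 0], "jaw": 0}, {"offset": [0, -0.052, -0.09], "rotation": [0, 0, 0], "jaw": 0}, {"offset": [0, -0.052, -0.135], "rotation": [0, 0, 0], "jaw": 0}, {"offset": [0, -0.052, -0.135], "rotation": [0, 0, 0], "jaw": 0}, {"offset": [-0.045, -0.052, -0.135], "rotation": [0, 0, 0], "jaw": 0}, {"offset": [-0.09, -0.052, -0.135], "rotation": [0, 0, 0], "jaw": 0}]}}

```text
time: 11.5
tcp_pos: [0.5465, 0.1454, 0.3044]
orientation: [3.138, -0.0, 1.5]
wrist_force: [0.8, -0.7, 0.2]
finger_gap: -0.0002
```

Emit:
{"fn": "apply_moves", "kwargs": {"commands": [{"offset": [-0.045, 0, 0], "rotation": [0, 0, 0], "jaw": 0}, {"offset": [-0.09, 0, 0], "rotation": [0, 0, 0], "jaw": 0}, {"offset": [-0.135, 0, 0], "rotation": [0, 0, 0], "jaw": 0}, {"offset": [-0.18, 0, 0], "rotation": [0, 0, 0], "jaw": 0}, {"offset": [-0.197, 0, 0], "rotation": [0, 0, 0], "jaw": 0}, {"offset": [-0.197, 0, 0], "rotation": [0, 0, 0], "jaw": 0}, {"offset": [-0.197, 0, 0.045], "rotation": [0, 0, 0], "jaw": 0}, {"offset": [-0.197, 0, 0.045], "rotation": [0, 0, 0], "jaw": 0}]}}

```text
time: 12.3
tcp_pos: [0.5288, -0.0499, 0.2526]
orientation: [-3.133, -0.001, 1.498]
wrist_force: [-0.7, 0.6, -1.5]
finger_gap: -0.0002
```

Run:
```python
from h import *
st(); look('t3')
p0=np.array([.061,-.112])
for th in np.arange(1.2,-.01,-.1):
    h=.0065+.0095*np.cos(th)+.010*np.sin(th); p=np.array([.13,-.115])+.06*np.array([-np.sin(th),-np.cos(th)])-h*np.array([np.cos(th),-np.sin(th)])
    print('%.2f'%th,(p-p0)[::-1].round(3))
```

```text
t 12.30 basin xy [ 0.0591 -0.1119] z 0.2526 rpy [-3.1332e+00 -1.2000e-03  1.4979e+00] F basin [-0.75  0.56] -1.46 gap -0.0002 q [-0.19 -0.06  1.64  0.    1.57 -0.12]
spout [-0.016  0.073  0.152] 495
tap 1 [-0.086  0.014  0.096] 127
tap -1 None 0
1.20 [-0.007  0.006]
1.10 [-0.013  0.007]
1.00 [-0.019  0.008]
0.90 [-0.024  0.009]
0.80 [-0.03   0.012]
0.70 [-0.036  0.015]
0.60 [-0.041  0.019]
0.50 [-0.046  0.023]
0.40 [-0.051  0.028]
0.30 [-0.055  0.034]
0.20 [-0.058  0.04 ]
0.10 [-0.061  0.046]
-0.00 [-0.063  0.053]
```

View pics/t3.png

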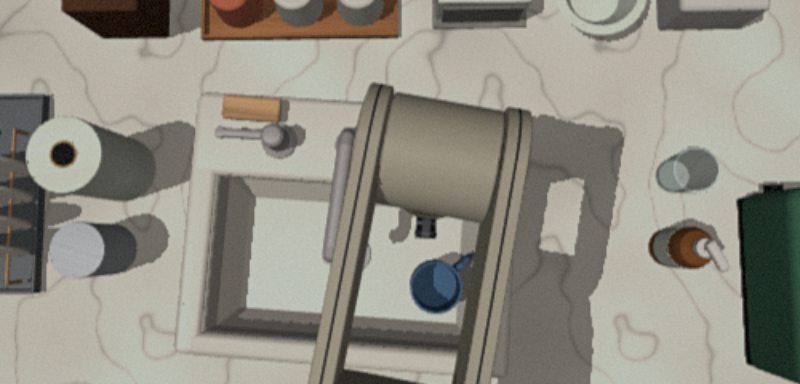

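The left lever is shut (0.014 rad) and the spout is at about 0.07 rad. The brush is unmoved. I lower the finger inside the right lever and push.

Emit:
{"fn": "apply_moves", "kwargs": {"commands": [{"offset": [0, 0, 0.03], "rotation": [0, 0, 0], "jaw": 0}, {"offset": [0, 0, 0.06], "rotation": [0, 0, 0], "jaw": 0}, {"offset": [0, 0, 0.09], "rotation": [0, 0, 0], "jaw": 0}, {"offset": [0, 0, 0.09], "rotation": [0, 0, 0], "jaw": 0}, {"offset": [-0.004, 0.003, 0.09], "rotation": [0, 0, 0], "jaw": 0}, {"offset": [-0.007, 0.006, 0.09], "rotation": [0, 0, 0], "jaw": 0}, {"offset": [-0.013, 0.007, 0.09], "rotation": [0, 0, 0], "jaw": 0}, {"offset": [-0.019, 0.008, 0.09], "rotation": [0, 0, 0], "jaw": 0}]}}

```text
time: 13.15
tcp_pos: [0.5394, -0.0705, 0.1702]
orientation: [3.139, -0.001, 1.498]
wrist_force: [2.0, 5.3, 2.3]
finger_gap: 0.0001
```

Emit:
{"fn": "apply_moves", "kwargs": {"commands": [{"offset": [-0.005, 0.001, 0], "rotation": [0, 0, 0], "jaw": 0}, {"offset": [-0.011, 0.004, 0], "rotation": [0, 0, 0], "jaw": 0}, {"offset": [-0.017, 0.007, 0], "rotation": [0, 0, 0], "jaw": 0}, {"offset": [-0.022, 0.011, 0], "rotation": [0, 0, 0], "jaw": 0}, {"offset": [-0.027, 0.015, 0], "rotation": [0, 0, 0], "jaw": 0}, {"offset": [-0.032, 0.02, 0], "rotation": [0, 0, 0], "jaw": 0}, {"offset": [-0.036, 0.026, 0], "rotation": [0, 0, 0], "jaw": 0}, {"offset": [-0.039, 0.032, 0], "rotation": [0, 0, 0], "jaw": 0}]}}

```text
time: 13.95
tcp_pos: [0.5669, -0.1118, 0.1686]
orientation: [-3.141, -0.001, 1.498]
wrist_force: [-3.6, 3.6, 1.9]
finger_gap: 0.0002
```

```bash
python3 -c "
from h import *
st()"
```

```text
t 13.95 basin xy [ 0.1016 -0.1708] z 0.1686 rpy [-3.1406e+00 -9.0000e-04  1.4977e+00] F basin [-3.86  3.35] 1.86 gap 0.0002 q [-0.28  0.11  1.63  0.    1.41 -0.21]
```

Pushing normally at about 5 N. I finish straight back, towards x ≈ 0.112 in basin axes.

Emit:
{"fn": "apply_moves", "kwargs": {"commands": [{"offset": [-0.002, 0.004, 0], "rotation": [0, 0, 0], "jaw": 0}, {"offset": [-0.003, 0.007, 0], "rotation": [0, 0, 0], "jaw": 0}, {"offset": [-0.003, 0.009, 0], "rotation": [0, 0, 0], "jaw": 0}, {"offset": [-0.003, 0.01, 0], "rotation": [0, 0, 0], "jaw": 0}, {"offset": [-0.003, 0.01, 0], "rotation": [0, 0, 0], "jaw": 0}]}}

```text
time: 14.45
tcp_pos: [0.5768, -0.116, 0.1684]
orientation: [3.142, 0.001, 1.497]
wrist_force: [-3.5, -2.0, 0.6]
finger_gap: 0.0002
```

Emit:
{"fn": "apply_moves", "kwargs": {"commands": [{"offset": [0, 0.001, 0], "rotation": [0, 0, 0], "jaw": 0}, {"offset": [0, 0.001, 0], "rotation": [0, 0, 0], "jaw": 0}]}}

```text
time: 14.65
tcp_pos: [0.577, -0.116, 0.1684]
orientation: [-3.14, 0.001, 1.497]
wrist_force: [-8.6, -2.1, 3.1]
finger_gap: 0.0
```

The right lever is at its stop as well (x 0.112, the same as the left). I retreat and look.

Emit:
{"fn": "apply_moves", "kwargs": {"commands": [{"offset": [0, -0.03, 0], "rotation": [0, 0, 0], "jaw": 0}, {"offset": [0, -0.04, 0], "rotation": [0, 0, 0], "jaw": 0}, {"offset": [0, -0.045, -0.045], "rotation": [0, 0, 0], "jaw": 0}, {"offset": [0, -0.045, -0.09], "rotation": [0, 0, 0], "jaw": 0}, {"offset": [0, -0.045, -0.14], "rotation": [0, 0, 0], "jaw": 0}, {"offset": [0, -0.045, -0.17], "rotation": [0, 0, 0], "jaw": 0}, {"offset": [-0.04, -0.065, -0.18], "rotation": [0, 0, 0], "jaw": 0}, {"offset": [-0.08, -0.085, -0.18], "rotation": [0, 0, 0], "jaw": 0}]}}

```text
time: 15.45
tcp_pos: [0.4885, -0.1896, 0.3519]
orientation: [3.135, 0.003, 1.501]
wrist_force: [-0.2, -1.7, -0.4]
finger_gap: 0.0002
```

Emit:
{"fn": "apply_moves", "kwargs": {"commands": [{"offset": [-0.04, -0.025, 0], "rotation": [0, 0, 0], "jaw": 0}, {"offset": [-0.08, -0.05, 0], "rotation": [0, 0, 0], "jaw": 0}, {"offset": [-0.12, -0.075, 0], "rotation": [0, 0, 0], "jaw": 0}, {"offset": [-0.16, -0.1, 0], "rotation": [0, 0, 0], "jaw": 0}, {"offset": [-0.2, -0.125, 0], "rotation": [0, 0, 0], "jaw": 0}, {"offset": [-0.24, -0.15, 0], "rotation": [0, 0, 0], "jaw": 0}, {"offset": [-0.24, -0.15, 0], "rotation": [0, 0, 0], "jaw": 0}]}}

```text
time: 16.15
tcp_pos: [0.3167, -0.4217, 0.3482]
orientation: [-3.141, 0.002, 1.492]
wrist_force: [0.2, 0.3, 0.3]
finger_gap: -0.0003
```

Run:
```python
from h import *
st(); look('t4')
d=cam('top');P=[ctrl.place_of('top',n) for n in('nail_brush_mid','cream_jar_mid','mug_mid','soap_bottle_mid','tumbler_mid','towel_roll_mid','spout_outlet')]
print([np.round(p[0]['location']) if p else None for p in P])
```

```text
t 16.15 basin xy [-0.1253 -0.4981] z 0.3482 rpy [-3.1411e+00  2.3000e-03  1.4918e+00] F basin [0.19 0.34] 0.34 gap -0.0003 q [-1.02 -0.09  1.5  -0.    1.73 -0.94]
spout [-0.029  0.055  0.143] 603
tap 1 [-0.085  0.016  0.097] 127
tap -1 [-0.077  0.006  0.095] 132
[array([197., 236.]), array([207., 369.]), array([308., 354.]), array([282., 514.]), array([237., 507.]), array([230., 140.]), array([287., 284.])]
```

View pics/t4.png

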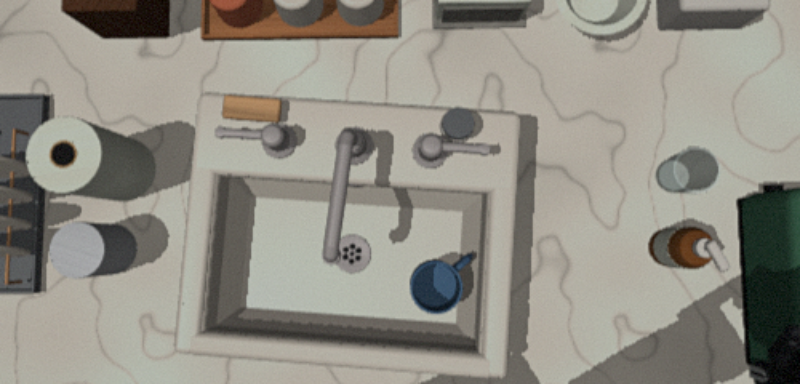

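Run:
```python
from h import *
d=cam('top')
for rc,z in(((287,284),.262),((290.6,287),.262),((288.8,300.6),.024)):
    o,v=ray(d,*rc);p=o+v*(z-o[2])/v[2];print(p.round(3),'basin',(RB.T@(p[:2]-O)).round(3))
P=cloud(d);L=P.reshape(-1,3);L=L[~np.isnan(L[:,0])].copy();L[:,:2]=(L[:,:2]-O)@RB
m=(L[:,2]>.24)&(L[:,2]<.272)&(abs(L[:,1])<.05)&(L[:,0]<.13)
for lo in np.arange(-.05,.13,.02):
    k=L[m&(L[:,0]>=lo)&(L[:,0]<lo+.02)]; print(round(lo+.01,2),len(k),k[:,1].min().round(3),k[:,1].mean().round(3),k[:,1].max().round(3)) if len(k) else None
```

```text
[0.449 0.082 0.262] basin [-0.03   0.014]
[0.441 0.076 0.262] basin [-0.037  0.007]
[0.441 0.066 0.024] basin [-0.037 -0.003]
-0.04 75 -0.001 0.01 0.022
-0.02 97 -0.001 0.009 0.02
-0.0 96 -0.002 0.008 0.019
0.02 93 -0.003 0.006 0.018
0.04 92 -0.005 0.005 0.017
0.06 94 -0.006 0.004 0.014
0.08 91 -0.007 0.003 0.014
0.1 92 -0.009 0.001 0.011
0.12 82 -0.01 -0.0 0.011
```

Outlet about 10–13 mm from the drain centre (limit 30), levers within 0.02 rad of shut, and the loose things look unchanged in the picture. Handing in.

```bash
python3 -c "
from h import *
st(); print(ctrl.close_job())"
```

```text
t 16.65 basin xy [-0.1215 -0.4931] z 0.3485 rpy [3.1413e+00 3.0000e-04 1.4993e+00] F basin [-0.04  0.04] -0.26 gap 0.0001 q [-1.01 -0.09  1.5   0.    1.73 -0.94]
the job is handed in; nothing more can be done
None
```

I pushed the spout over the drain and both tap levers shut with the closed fingertip, then moved the arm clear and handed the job in at 16.65 s. No verdict was reported.

- **Taps:** from the top depth image, the left lever is about 0.016 rad from shut and the right about 0.006 rad (limit 0.12). At both stops the force rose without any motion.
- **Spout:** it reads about 0.055 rad, so the outlet is roughly 10–13 mm from the middle of the drain (limit 30 mm). The network's outlet point gives about the same.
- **Forces:** wrist readings were about 3–6 N while pushing and at most about 11 N against a stop. They were sampled only at the end of each move call, so brief peaks in between were not seen.
- **Loose things:** all seven look unmoved in the last top picture. The networks' points for six of them shifted by up to about 4 pixels (roughly 10 mm), which I take as noise. They never found the coffee tin, so I checked that only by eye.
- **Problems:** two move calls were refused for a missing rotation entry and changed nothing. The side camera's view of the taps was blocked by the arm, so I used the wrist camera as the second view; it agreed on the left side, but I did not view the right tap with it.

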